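# Set and lock a cam clamp on a printed gear

### The job

A printed gear waits under the foot of the bench cam clamp, but the black adjusting nut is screwed down too far: the lever would bite much too early and crush the gear. Set the nut so that the red-balled cam lever just begins to bite on the gear as it passes upright (feel for it gently), then flip the lever all the way over so the gear is locked, and let go; leave the gear in its place and the tape, marker and screwdriver alone.

Things in the scene. Friction and masses are not known exactly. Their poses are not given: they have to be found in the camera images.
- clamp: Bench cam clamp, fixed to the desk: aluminium plate 110 x 270 x 12 mm. Origin on the desk, 25 mm off the plate's middle; z up, y from the lever to the nut, x along the lever's hinge. In this frame: two dark cheeks with the hinge at y = -40, z = 123 mm; a round steel seat (66 mm wide, top at z = 24 mm) at y = +115 mm with the gear on it, right below the nut.
- clamp_arm: Blue level bar (30 x 205 x 20 mm, top 105 mm above the desk with the lever open); closing the lever slides it straight down, 16 mm in all. It carries the nut and, below, a spindle with a sprung rubber foot (17 mm across, 16 N per mm) that presses on the gear. Frame parallel to clamp's; origin at that of clamp with the lever open.
- knob_grip (a point): Mid-height, on the axis, of the adjusting nut: black fluted round knob, 40 mm across, 24 mm high, axis vertical, on the arm. Grip it at any angle; turns at 0.5 N m with the lever off the bite. Anticlockwise from above raises the foot (looser, lever bites later) 3 mm per rad; the knob keeps its height. At the start it is 0.8 to 2.4 rad too tight; no mark shows this.
- lever_pivot (a point): Middle of the cam lever's hinge, 123 mm above the desk between the cheeks; axis level, along x of clamp. Bite = lever angle at which the foot meets the gear. 3.2 rad of nut shift the bite by 1 rad of lever. From there the force needed at the ball grows by about 10 N per rad of lever (before and near upright).
- lever_ball (a point): Centre of the red ball (26 mm across) at the end of the steel cam lever, 90 mm from the hinge. Pinch it with the fingers closing along the hinge axis; it can turn between them. Set rightly the lever needs about 5 N at most and locks the gear with 80 N; biting 0.1 rad early or late changes that by 11 N.
- cam_lever (a joint): Cam lever angle, rad: 0 = open (leaning 0.9 rad from upright towards the nut), 0.9 = upright, 2.2 = fully over, at its stop, leaning 1.3 rad to the other side (-y of clamp), where the cam holds itself. Unloaded it stays where it is left and needs about 0.6 N at the ball to move; loaded it springs back if let go before it is over.
- gear: Teal printed gear lying flat on the clamp's steel seat, 47 mm across, 16 mm high with its boss (18 mm across) up; origin at the centre of its underside. More than 110 N crushes it.
- tape: Roll of black electrical tape, 53 mm across, 19 mm high, on the desk beyond the clamp; bystander.
- marker: Black and white marker pen, 121 mm long, on the desk on the robot's side of the clamp; bystander.
- driver: Small screwdriver with an orange handle, 132 mm long, on the desk beyond the clamp; bystander.

How it is judged:
By the outcome, as a careful person would: the job done as asked, in the order asked, and still so for the second after the job is handed in, with the robot touching nothing.
It also fails if it takes over 70 s, if anything falls off the work surface, if the arm or the gripper's body presses on something with over 40 N, if the wrist force passes 120 N, or if a joint passes its speed limit or range.

### The arm

A 6-joint arm with a two-finger parallel gripper is mounted at the origin on a cart in front of the work surface, level with it; the furniture and walls round the work are solid. World frame = base frame: x ahead of the robot, y to its left, z up, the work surface at z = 0. Lengths are in m, angles in degrees, forces in N, time in s.
With the tool pointing down it reaches from about 0.3 to 0.75 m from the base axis. Payload 8.5 kg.
Tool frame: the origin (TCP) lies on the centre line of the jaws, within the pads' length; the fingertips stand 19 mm ahead of it and the grasp point (between the pads) is the TCP (env.tcp_to_tips is the z of the fingertips in the tool frame, in m); z points along the fingers, y is the line along which they close (so a half turn about z gives the same grasp; the last joint's range is limited). The gripper opens to 85 mm and grips with 20 to 120 N. Pads are 22 mm wide; open, the fingers measure 114 mm over their backs; the gripper's body (76 mm by 85 mm) begins 54 mm behind the grasp point. The pads swing forward as they close: fully open they stand 13 mm farther back than shut.
Start: joints at [-77.882, 21.807, 74.336, -0, 83.858, -12.336], TCP at [0.228, -0.501, 0.25] pointing down, gripper open.
Joint ranges: [-178.18, 178.18], [-50.72, 133.34], [12.68, 142.11], [-81.47, 261.47], [9.98, 163.14], [-165.26, 165.26]. Speed limits (degrees/s): [136.94, 136.94, 180, 180, 180, 180].

### API

Orientations are given as a 3x3 rotation matrix whose columns are the frame's x, y, z axes.
In Python, from rig import env gives the robot as it stands.
- The arm moves only by the tool servo_tool, never from a script. Its argument "steps" is a list of rows, each an object of numbers: "tx", "ty", "tz": the shift along the world's x, y, z in cm; "yaw": the turn about the world's z in degrees; "claw": the finger opening in cm, from 0 to 8.54. In form: [{"tx": .., "ty": .., "tz": .., "yaw": .., "claw": ..}, ...]. A call has 1 to 20 rows; each row shifts and turns the commanded pose from where the row before left it; what a row does not reach is not made up. A row lasts 1/10 s, in which the tool goes at most 50 mm and 8.59 degrees, less where a joint would pass 70% of its speed; a pose out of reach is approached as far as the arm can. A call with a gripper value outside its range is refused whole. The fingers move at their own pace and stop on an object; "newtons" is the grip in N (left out, the last holds). Time passes only in rows, so rows that do not move let the fingers close. It gives the time, the measured TCP pose, the force, the opening and the grip force at its end, in the units of the state.
- env.observe(): the state, without advancing time (a new reading comes with each control period).
- env.get_image(name): name is "scene" or "top"; returns (picture, depth): 384x512x3 uint8, red, green, blue; 384x512 float32, m along the optical axis (not along the pixel's ray), 0 where there is no reading.
- env.camera_model(name): a dict with "fovy" (degrees; the focal length in pixels is half the picture's height over the tangent of half this angle, whatever the lens; pixels are square), "cx", "cy" (the principal point, pixels), "T" (4x4, takes a point from camera to world coordinates). Camera axes: x right, y down, z forward; pixel columns grow to the right and rows downward; lengths in m; the calibration is good to about 2 mm. A picture is of the moment at which its call begins. camera_model takes no time and is no camera call.
- env.close_job(): hands the job in; it is judged then, once.
The state is a dict: "time_s": time; "q": joint angles; "qvel": joint speeds; "joint_efforts": joint torques, N m; "position": TCP position; "tool_rot": TCP orientation; "ft_force": force on the tool from outside, world axes, zero at the start; "wrist_torque": the same for the moment, N m; "grip_width": finger opening in m; "gripper_force": force on a finger pad.
Only numpy, scipy, OpenCV 4.12 (cv2) and the standard library are available. Lean on these libraries where they do the work, as an engineer would, in place of code of your own. Each camera call takes 0.05 s, during which the arm holds its last target. There are 200 camera calls.

## Working session

There is one attempt and no reset: what is moved stays moved. The work goes in short steps, Python scripts to look and compute and a tool call to move; the robot and the scene stay as the last step left them, time stands still between calls to the robot, and variables do not carry over. Pictures are saved under pics/ and viewed, at most 10 in all, crops included, and the job is handed in when it is done.

Besides the shell and the picture viewer there is one more tool, called after "Emit:" as a command line: name --argument value ..., lists and objects as JSON in quotes. servo_tool: Moves the arm, as the interface text tells. Its arguments: {"type":"object","properties":{"steps":{"type":"array"},"newtons":{"type":"number"}},"required":["steps"]}

```bash
mkdir -p pics
cat > h.py <<'E'
import numpy as np,cv2
from rig import env
def grab(name):
    im,d=env.get_image(name); m=env.camera_model(name)
    f=im.shape[0]/2/np.tan(np.radians(m["fovy"])/2)
    v,u=np.mgrid[:im.shape[0],:im.shape[1]]
    P=np.stack([(u-m["cx"])/f*d,(v-m["cy"])/f*d,d],-1)
    T=np.array(m["T"]); W=P@T[:3,:3].T+T[:3,3]; W[d==0]=np.nan
    return im,d,W
E
python3 - <<'E'
from h import *
a,_,Wa=grab("scene"); b,_,Wb=grab("top")
np.savez("a.npz",a=a,Wa=Wa,b=b,Wb=Wb)
cv2.imwrite("pics/s1.png",a[...,::-1]); cv2.imwrite("pics/t1.png",b[...,::-1])
for n,im,W in(("s",a,Wa),("t",b,Wb)):
    i=im.astype(int);h=cv2.cvtColor(im,cv2.COLOR_RGB2HSV)
    for c,m in (("red",((h[...,0]<5)|(h[...,0]>174))&(h[...,1]>170)&(h[...,2]>80)),("blue",(abs(h[...,0]-110)<10)&(h[...,1]>120)&(h[...,2]>60)),("teal",(abs(h[...,0]-88)<8)&(h[...,1]>100))):
        v,u=np.where(m); 
        if len(v): print(n,c,len(v),u.mean(),v.mean(),np.nanmedian(W[m],0).round(4),np.nanpercentile(W[m],[2,98],axis=0).round(3))
    m=env.camera_model("scene" if n=="s" else "top");print(np.round(m["T"],3).tolist(),m["fovy"])
E
```

```text
s red 1687 464.99407231772375 164.75340841730883 [ 0.5385 -0.6935  0.0484] [[ 0.39  -0.809  0.005]
 [ 0.608  0.443  0.464]]
s blue 6 237.83333333333334 214.33333333333334 [0.5815 0.0552 0.1069] [[0.578 0.041 0.106]
 [0.584 0.072 0.108]]
s teal 388 223.29381443298968 216.9742268041237 [0.5746 0.1086 0.0361] [[ 0.558 -0.207  0.027]
 [ 0.755  0.268  0.398]]
[[-0.52, -0.332, 0.787, -0.138], [-0.854, 0.222, -0.47, 0.448], [-0.018, -0.917, -0.399, 0.504], [0.0, 0.0, 0.0, 1.0]] 44.36649856895213
t red 380 410.9894736842105 236.8 [ 0.5054 -0.425   0.0217] [[ 0.39  -0.505  0.007]
 [ 0.574  0.026  0.195]]
t blue 58 327.1551724137931 265.3448275862069 [ 0.5547 -0.0089  0.104 ] [[ 0.221 -0.321  0.048]
 [ 0.581  0.122  0.131]]
t teal 176 277.5056818181818 134.64204545454547 [0.6991 0.0963 0.0734] [[ 0.262 -0.483  0.008]
 [ 0.767  0.333  0.418]]
[[0.018, -0.982, 0.186, 0.412], [-1.0, -0.019, -0.007, 0.042], [0.01, -0.186, -0.982, 0.966], [0.0, 0.0, 0.0, 1.0]] 45.50441283503983
```

View pics/s1.png

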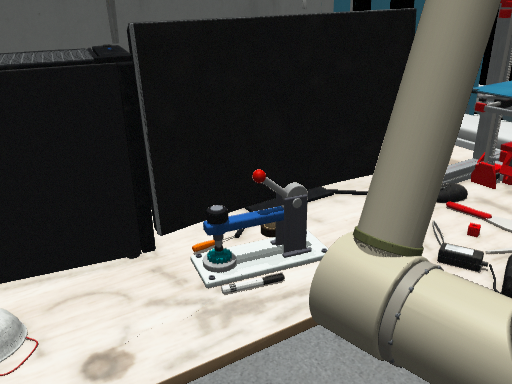

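View pics/t1.png

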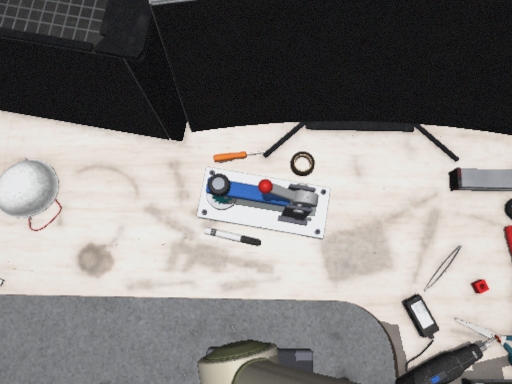

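The scene view shows the ball at (259,175) and the nut at about (217,213). In the top view the ball is at (265,186), the nut at (219,184) and the plate spans (198..329, 168..237).

Run:
```python
from h import *
z=np.load("a.npz");a,Wa,b,Wb=[z[k] for k in("a","Wa","b","Wb")]
# plate from top: points with z 6..18mm
zz=Wb[...,2]; m=np.zeros(zz.shape,bool); m[150:250,185:345]=True
R=m&(zz>.008)&(zz<.017); P=Wb[R][:,:2]
n,l,s,c=cv2.connectedComponentsWithStats(R.astype(np.uint8)); k=1+s[1:,4].argmax(); P=Wb[l==k][:,:2]
r=cv2.minAreaRect((P*1000).astype(np.float32)); print("plate",r,cv2.boxPoints(r))
def red(im):
    i=im.astype(int);return (i[...,0]>130)&(i[...,1]<70)&(i[...,2]<70)
for n_,im,W,(v0,v1,u0,u1) in(("s",a,Wa,(160,195,245,275)),("t",b,Wb,(170,200,250,285))):
    q=np.zeros(im.shape[:2],bool);q[v0:v1,u0:u1]=True;q&=red(im)
    p=W[q];C=np.array(env.camera_model("scene" if n_=="s" else "top")["T"])[:3,3]
    from scipy.optimize import least_squares
    p=p[np.isfinite(p).all(1)]; p=p[np.linalg.norm(p-np.median(p,0),axis=1)<.02]
    x=least_squares(lambda x:np.linalg.norm(p-x,axis=1)-.013,np.median(p,0),loss="soft_l1",f_scale=.002).x
    print("ball",n_,q.sum(),x)
# knob: dark top, z 0.10-0.14
q=np.zeros(zz.shape,bool);q[165:205,200:240]=True
K=q&(b.max(-1)<80)&(zz>.1)&(zz<.16);p=Wb[K];print("knob",len(p),np.nanpercentile(p[:,2],[5,50,95]))
t=p[p[:,2]>np.nanpercentile(p[:,2],60)-.002];print(cv2.minEnclosingCircle((t[:,:2]*1000).astype(np.float32)),t.mean(0))
# obstacles: tall points near
for n_,W in(("s",Wa),("t",Wb)):
    w=W.reshape(-1,3);w=w[(w[:,2]>.2)&(w[:,2]<.4)&(abs(w[:,1])<.3)&(w[:,0]>.45)];print("tall",n_,len(w),w[:,0].min() if len(w) else 0)
o=env.observe();print(o["position"],o["tool_rot"],o["ft_force"],o["grip_width"],o["time_s"])
```

```text
plate ((567.058349609375, 13.959747314453125), (269.86602783203125, 110.22523498535156), 81.27079772949219) [[ 492.10605 -111.04615]
 [ 601.05457 -127.77444]
 [ 642.0106   138.96564]
 [ 533.06213  155.69394]]
ball s 73 [0.56483102 0.01607485 0.18336364]
ball t 122 [0.56740116 0.01719165 0.18146154]
knob 224 [0.10604362 0.1298095  0.13304831]
((579.0541381835938, 102.10986328125), 19.052658081054688) [0.57870324 0.10219264 0.13081909]
tall s 29137 0.6876303867947945
tall t 27813 0.692566642694582
[ 0.22764028 -0.50043219  0.24977966] [[ 9.10275729e-01  4.14002443e-01 -2.71506775e-04]
 [ 4.14002441e-01 -9.10274896e-01  1.26187353e-03]
 [ 2.75272924e-04 -1.26105732e-03 -9.99999167e-01]] [-0.17821838  0.22763734 -0.15355283] 0.08542068504321439 0.1
```

Emit:
servo_tool --steps '[{"tx":2,"ty":3.2,"tz":0.2,"yaw":3.5},{"tx":2,"ty":3.2,"tz":0.2,"yaw":3.5},{"tx":2,"ty":3.2,"tz":0.2,"yaw":3.5},{"tx":2,"ty":3.2,"tz":0.2,"yaw":3.5},{"tx":2,"ty":3.2,"tz":0.2,"yaw":3.5},{"tx":2,"ty":3.2,"tz":0.2,"yaw":3.5},{"tx":2,"ty":3.2,"tz":0.2,"yaw":3.5},{"tx":2,"ty":3.2,"tz":0.2,"yaw":3.5},{"tx":2,"ty":3.2,"tz":0.2,"yaw":3.5},{"tx":2,"ty":3.2,"tz":0.2,"yaw":3.5},{"tx":2,"ty":3.2,"yaw":3.5},{"tx":2,"ty":3.2,"yaw":3.5},{"tx":2,"ty":3.2,"yaw":3.5},{"tx":2,"ty":3.2,"yaw":3.5},{"tx":2,"ty":3.2,"yaw":3.5},{"tx":2,"ty":3.2,"yaw":3.5},{"claw":6},{}]'

```text
invalid input at $.steps[0]: expected keys tx, ty, tz, yaw, claw
```

Emit:
servo_tool --steps '[{"tx":2,"ty":3.2,"tz":0.2,"yaw":3.5,"claw":6},{"tx":2,"ty":3.2,"tz":0.2,"yaw":3.5,"claw":6},{"tx":2,"ty":3.2,"tz":0.2,"yaw":3.5,"claw":6},{"tx":2,"ty":3.2,"tz":0.2,"yaw":3.5,"claw":6},{"tx":2,"ty":3.2,"tz":0.2,"yaw":3.5,"claw":6},{"tx":2,"ty":3.2,"tz":0.2,"yaw":3.5,"claw":6},{"tx":2,"ty":3.2,"tz":0.2,"yaw":3.5,"claw":6},{"tx":2,"ty":3.2,"tz":0.2,"yaw":3.5,"claw":6},{"tx":2,"ty":3.2,"tz":0.2,"yaw":3.5,"claw":6},{"tx":2,"ty":3.2,"tz":0.2,"yaw":3.5,"claw":6},{"tx":2,"ty":3.2,"tz":0,"yaw":3.5,"claw":6},{"tx":2,"ty":3.2,"tz":0,"yaw":3.5,"claw":6},{"tx":2,"ty":3.2,"tz":0,"yaw":3.5,"claw":6},{"tx":2,"ty":3.2,"tz":0,"yaw":3.5,"claw":6},{"tx":2,"ty":3.2,"tz":0,"yaw":3.5,"claw":6},{"tx":2,"ty":3.2,"tz":0,"yaw":3.5,"claw":6},{"tx":0,"ty":0,"tz":0,"yaw":0,"claw":6}]' --newtons 20

```text
time_s: 1.8
position: [0.5488, 0.0146, 0.2695]
tool_rot: [[0.16, 0.987, -0.001], [0.987, -0.16, 0.001], [0.001, -0.001, -1.0]]
ft_force: [-1.0, -0.6, 0.7]
grip_width: 0.0604
gripper_force: 0.0
```

Emit:
servo_tool --steps '[{"tx":1.75,"ty":0.2,"tz":-1,"yaw":0.4,"claw":6},{"tx":0,"ty":0,"tz":-3,"yaw":0,"claw":6},{"tx":0,"ty":0,"tz":-3,"yaw":0,"claw":6},{"tx":0,"ty":0,"tz":-1.8,"yaw":0,"claw":6},{"tx":0,"ty":0,"tz":0,"yaw":0,"claw":6},{"tx":0,"ty":0,"tz":0,"yaw":0,"claw":6}]'

```text
time_s: 2.4
position: [0.5652, 0.0129, 0.1829]
tool_rot: [[0.16, 0.987, 0.0], [0.987, -0.16, -0.0], [-0.0, 0.0, -1.0]]
ft_force: [-0.1, 0.0, 0.8]
grip_width: 0.0598
gripper_force: 0.0
```

```bash
cat >> h.py <<'E'
def ft(n=4):
    F=[]
    for _ in range(n): env.get_image("top"); F.append(env.observe()["ft_force"])
    o=env.observe(); F=np.array(F); p=np.array(o["position"])
    piv=np.array([.5562,-.0518,.123]); Y=np.array([.1518,.9884,0])
    r=p-piv; y=r@Y; th=.9-np.arctan2(y,r[2]); t=-Y*np.cos(.9-th)+np.array([0,0,np.sin(.9-th)]); 
    rad=Y*np.sin(.9-th)+np.array([0,0,np.cos(.9-th)])
    m=F.mean(0); print("t",o["time_s"],"pos",p.round(4),"R",np.hypot(y,r[2]).round(4),"th",th.round(3),"F",m.round(2),"sd",F.std(0).round(2),"Ftan(resist)",(-m@t).round(2),"Frad",(m@rad).round(2),"w",o["grip_width"])
E
python3 - <<'E'
from h import *
ft()
E
```

```text
t 2.6 pos [0.5655 0.0132 0.1835] R 0.0893 th 0.074 F [ 0.08 -0.33  0.55] sd [0.2  0.52 0.36] Ftan(resist) -0.61 Frad 0.14 w 0.05975746342592196
```

Emit:
servo_tool --steps '[{"tx":0.1,"ty":0.4,"tz":-0.2,"yaw":0,"claw":6},{"tx":0,"ty":0,"tz":0,"yaw":0,"claw":2.2},{"tx":0,"ty":0,"tz":0,"yaw":0,"claw":2.2},{"tx":0,"ty":0,"tz":0,"yaw":0,"claw":2.2},{"tx":0,"ty":0,"tz":0,"yaw":0,"claw":2.2},{"tx":0,"ty":0,"tz":0,"yaw":0,"claw":2.2}]'

```text
time_s: 3.2
position: [0.5666, 0.0174, 0.1805]
tool_rot: [[0.159, 0.987, 0.001], [0.987, -0.159, 0.0], [0.0, 0.001, -1.0]]
ft_force: [3.0, 0.1, 0.5]
grip_width: 0.0248
gripper_force: 19.7
```

Run:
```python
from h import *
ft(3)
a=env.get_image("scene")[0];cv2.imwrite("pics/s2.png",cv2.resize(a[120:300,170:350,::-1],None,fx=3,fy=3))
```

```text
t 3.35 pos [0.5666 0.0174 0.1805] R 0.0906 th 0.018 F [3.52 0.81 1.13] sd [0.61 0.65 0.39] Ftan(resist) -0.03 Frad 1.74 w 0.02465432253918459
```

View pics/s2.png

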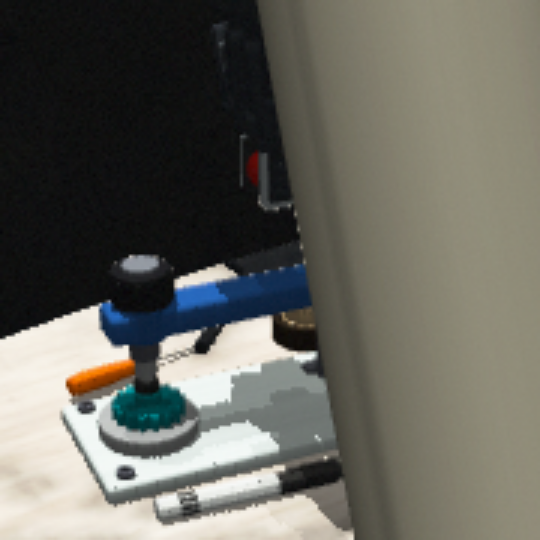

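Emit:
servo_tool --steps '[{"tx":0.07,"ty":-0.29,"tz":0.34,"yaw":0,"claw":2.2},{"tx":-0.05,"ty":-0.29,"tz":0.34,"yaw":0,"claw":2.2},{"tx":0,"ty":0,"tz":0,"yaw":0,"claw":2.2}]'

```text
time_s: 3.7
position: [0.5658, 0.0111, 0.1873]
tool_rot: [[0.159, 0.987, -0.002], [0.987, -0.159, -0.0], [-0.0, -0.001, -1.0]]
ft_force: [-1.2, 1.5, 0.0]
grip_width: 0.0243
gripper_force: 19.9
```

```bash
python3 -c "
from h import *
ft(6)"
```

```text
t 4.0 pos [0.5659 0.0116 0.1868] R 0.0905 th 0.113 F [-2.47  0.57 -0.22] sd [0.67 0.61 0.37] Ftan(resist) 0.28 Frad -0.02 w 0.024447826008083012
```

Emit:
servo_tool --steps '[{"tx":-0.05,"ty":-0.33,"tz":0.3,"yaw":0,"claw":2.2},{"tx":-0.05,"ty":-0.33,"tz":0.3,"yaw":0,"claw":2.2},{"tx":0,"ty":0,"tz":0,"yaw":0,"claw":2.2}]'

```text
time_s: 4.3
position: [0.5649, 0.0044, 0.1932]
tool_rot: [[0.159, 0.987, -0.001], [0.987, -0.159, -0.0], [-0.001, -0.001, -1.0]]
ft_force: [-4.5, 0.5, -0.8]
grip_width: 0.0242
gripper_force: 19.9
```

```bash
python3 -c "
from h import *
ft(6)"
```

```text
t 4.6 pos [0.5649 0.0046 0.1931] R 0.0904 th 0.217 F [-5.4  -0.28 -1.26] sd [0.48 0.33 0.34] Ftan(resist) -0.05 Frad -1.67 w 0.0246456679615082
```

Emit:
servo_tool --steps '[{"tx":-0.12,"ty":-0.36,"tz":0.27,"yaw":0,"claw":2.2},{"tx":-0.12,"ty":-0.36,"tz":0.27,"yaw":0,"claw":2.2},{"tx":0,"ty":0,"tz":0,"yaw":0,"claw":2.2}]'

```text
time_s: 4.9
position: [0.5634, -0.0033, 0.1991]
tool_rot: [[0.16, 0.987, 0.002], [0.987, -0.16, -0.001], [-0.001, 0.002, -1.0]]
ft_force: [0.6, -2.4, -3.4]
grip_width: 0.0245
gripper_force: 20.1
```

```bash
python3 -c "
from h import *
ft(6)"
```

```text
t 5.2 pos [ 0.5635 -0.0025  0.1986] R 0.0906 th 0.317 F [ 2.66 -3.05 -3.65] sd [1.13 0.3  0.66] Ftan(resist) -0.17 Frad -4.49 w 0.0244617776083511
```

Emit:
servo_tool --steps '[{"tx":-0.07,"ty":-0.38,"tz":0.23,"yaw":0,"claw":2.2},{"tx":-0.07,"ty":-0.38,"tz":0.23,"yaw":0,"claw":2.2},{"tx":0,"ty":0,"tz":0,"yaw":0,"claw":2.2}]'

```text
time_s: 5.5
position: [0.5622, -0.0101, 0.2035]
tool_rot: [[0.159, 0.987, 0.002], [0.987, -0.159, -0.0], [0.0, 0.002, -1.0]]
ft_force: [3.8, -2.5, -2.9]
grip_width: 0.0246
gripper_force: 20.1
```

```bash
python3 -c "
from h import *
ft(6)"
```

```text
t 5.8 pos [ 0.5623 -0.0099  0.2033] R 0.0908 th 0.415 F [ 5.02 -1.77 -3.85] sd [0.29 0.53 0.58] Ftan(resist) 0.93 Frad -3.87 w 0.024621039610210803
```

Emit:
servo_tool --steps '[{"tx":-0.02,"ty":-0.42,"tz":0.15,"yaw":0,"claw":2.2},{"tx":-0.02,"ty":-0.42,"tz":0.15,"yaw":0,"claw":2.2},{"tx":0,"ty":0,"tz":0,"yaw":0,"claw":2.2}]'

```text
time_s: 6.1
position: [0.5612, -0.0182, 0.2067]
tool_rot: [[0.159, 0.987, 0.001], [0.987, -0.159, 0.001], [0.001, 0.0, -1.0]]
ft_force: [0.5, 2.2, 3.6]
grip_width: 0.0247
gripper_force: 20.4
```

```bash
python3 -c "
from h import *
ft(6)"
```

```text
t 6.4 pos [ 0.5612 -0.0179  0.2065] R 0.0903 th 0.511 F [0.95 3.62 4.62] sd [0.32 0.46 0.8 ] Ftan(resist) 1.69 Frad 5.68 w 0.024403202228813457
```

Emit:
servo_tool --steps '[{"tx":-0.06,"ty":-0.42,"tz":0.15,"yaw":0,"claw":2.2},{"tx":-0.06,"ty":-0.42,"tz":0.15,"yaw":0,"claw":2.2},{"tx":0,"ty":0,"tz":0,"yaw":0,"claw":2.2}]'

```text
time_s: 6.7
position: [0.5598, -0.0269, 0.2092]
tool_rot: [[0.159, 0.987, -0.0], [0.987, -0.159, 0.0], [0.0, -0.0, -1.0]]
ft_force: [0.7, 4.7, 3.7]
grip_width: 0.0239
gripper_force: 20.5
```

```bash
python3 -c "
from h import *
ft(6)"
```

```text
t 7.0 pos [ 0.5599 -0.0266  0.2091] R 0.0898 th 0.612 F [0.17 4.13 3.2 ] sd [0.42 0.35 0.41] Ftan(resist) 3.03 Frad 4.24 w 0.02469756315083648
```

Emit:
servo_tool --steps '[{"tx":-0.06,"ty":-0.43,"tz":0.13,"yaw":0,"claw":2.2},{"tx":-0.06,"ty":-0.43,"tz":0.13,"yaw":0,"claw":2.2},{"tx":0,"ty":0,"tz":0,"yaw":0,"claw":2.2}]'

```text
time_s: 7.3
position: [0.5585, -0.0357, 0.2113]
tool_rot: [[0.159, 0.987, -0.001], [0.987, -0.159, 0.0], [-0.0, -0.001, -1.0]]
ft_force: [1.0, 3.4, -2.5]
grip_width: 0.0244
gripper_force: 20.3
```

```bash
python3 -c "
from h import *
ft(8)"
```

```text
t 7.7 pos [ 0.5585 -0.0352  0.2112] R 0.0898 th 0.713 F [ 0.3   2.81 -3.76] sd [0.65 0.65 1.14] Ftan(resist) 3.48 Frad -3.16 w 0.02429236341261671
```

Emit:
servo_tool --steps '[{"tx":0.13,"ty":0.86,"tz":-0.25,"yaw":0,"claw":2.2},{"tx":0.12,"ty":0.83,"tz":-0.31,"yaw":0,"claw":2.2},{"tx":0.12,"ty":0.8,"tz":-0.39,"yaw":0,"claw":2.2},{"tx":0.12,"ty":0.76,"tz":-0.47,"yaw":0,"claw":2.2},{"tx":0.11,"ty":0.71,"tz":-0.55,"yaw":0,"claw":2.2},{"tx":0.1,"ty":0.65,"tz":-0.61,"yaw":0,"claw":2.2},{"tx":0,"ty":0,"tz":0,"yaw":0,"claw":2.2},{"tx":0,"ty":0,"tz":0,"yaw":0,"claw":2.2},{"tx":0,"ty":0,"tz":0,"yaw":0,"claw":6},{"tx":0,"ty":0,"tz":0,"yaw":0,"claw":6},{"tx":0,"ty":0,"tz":0,"yaw":0,"claw":6},{"tx":0,"ty":0,"tz":0,"yaw":0,"claw":6}]'

```text
time_s: 8.9
position: [0.5659, 0.0106, 0.1859]
tool_rot: [[0.159, 0.987, 0.0], [0.987, -0.159, -0.0], [-0.0, 0.0, -1.0]]
ft_force: [-0.2, -0.4, -0.3]
grip_width: 0.06
gripper_force: 0.0
```

```bash
python3 -c "
from h import *
ft(3)"
```

```text
t 9.05 pos [0.5658 0.0107 0.1859] R 0.0892 th 0.112 F [0.11 0.42 0.22] sd [0.26 0.18 0.05] Ftan(resist) 0.15 Frad 0.46 w 0.06002299935179757
```

Emit:
servo_tool --steps '[{"tx":0,"ty":0,"tz":3,"yaw":0,"claw":7},{"tx":0,"ty":0,"tz":3,"yaw":0,"claw":7},{"tx":0,"ty":0,"tz":3,"yaw":0,"claw":7},{"tx":0.45,"ty":3.1,"tz":0,"yaw":0,"claw":7},{"tx":0.45,"ty":3.1,"tz":0,"yaw":0,"claw":7},{"tx":0.45,"ty":3,"tz":0,"yaw":0,"claw":7},{"tx":0,"ty":0,"tz":-4,"yaw":0,"claw":7},{"tx":0,"ty":0,"tz":-4,"yaw":0,"claw":7},{"tx":0,"ty":0,"tz":-4,"yaw":0,"claw":7},{"tx":0,"ty":0,"tz":-2.8,"yaw":0,"claw":7},{"tx":0,"ty":0,"tz":0,"yaw":0,"claw":7},{"tx":0,"ty":0,"tz":0,"yaw":0,"claw":7}]'

```text
time_s: 10.25
position: [0.5798, 0.1028, 0.1288]
tool_rot: [[0.159, 0.987, 0.001], [0.987, -0.159, -0.0], [0.0, 0.001, -1.0]]
ft_force: [-0.1, -0.5, 1.4]
grip_width: 0.07
gripper_force: 0.0
```

Emit:
servo_tool --steps '[{"tx":0,"ty":0,"tz":-0.2,"yaw":0,"claw":3.4},{"tx":0,"ty":0,"tz":0,"yaw":0,"claw":3.4},{"tx":0,"ty":0,"tz":0,"yaw":0,"claw":3.4},{"tx":0,"ty":0,"tz":0,"yaw":0,"claw":3.4},{"tx":0,"ty":0,"tz":0,"yaw":0,"claw":3.4}]' --newtons 70

```text
time_s: 10.75
position: [0.5799, 0.1029, 0.1272]
tool_rot: [[0.159, 0.987, 0.003], [0.987, -0.159, -0.0], [0.0, 0.003, -1.0]]
ft_force: [0.0, -0.2, 4.9]
grip_width: 0.0381
gripper_force: 69.7
```

```bash
python3 -c "
from h import *
ft(2);o=env.observe();print(o['wrist_torque'],o['q'],o['gripper_force'])"
```

```text
t 10.85 pos [0.5798 0.1029 0.1272] R 0.1565 th -0.644 F [ 0.18 -0.03  5.74] sd [0.24 0.41 0.06] Ftan(resist) -5.74 Frad 0.15 w 0.03811189543267424
[ 0.00429047  0.02307663 -0.00988282] [-1.45115880e+00  3.19801278e+01  7.86578823e+01  3.23394376e-03
  6.92170870e+01  7.69421985e+00] 69.73102569580078
```

Emit:
servo_tool --steps '[{"tx":0,"ty":0,"tz":0.15,"yaw":5,"claw":3.4},{"tx":0,"ty":0,"tz":0,"yaw":7,"claw":3.4},{"tx":0,"ty":0,"tz":0,"yaw":8,"claw":3.4},{"tx":0,"ty":0,"tz":0,"yaw":8,"claw":3.4}]'

```text
time_s: 11.25
position: [0.5796, 0.1028, 0.1276]
tool_rot: [[-0.327, 0.945, 0.001], [0.945, 0.327, 0.0], [-0.0, 0.001, -1.0]]
ft_force: [1.9, -0.5, -2.0]
grip_width: 0.0383
gripper_force: 71.1
```

```bash
python3 -c "
from h import *
o=env.observe();print(o['wrist_torque'],o['ft_force'],o['position'],o['q'][5],o['grip_width'])"
```

```text
[ 0.10249933 -0.3405994  -0.50746777] [ 1.86021455 -0.48436707 -2.00765046] [0.57960937 0.10282707 0.12760441] -20.58160955406549 0.03832998625153057
```

Emit:
servo_tool --steps '[{"tx":0,"ty":0,"tz":0,"yaw":8,"claw":3.4},{"tx":0,"ty":0,"tz":0,"yaw":8,"claw":3.4},{"tx":0,"ty":0,"tz":0,"yaw":8,"claw":3.4},{"tx":0,"ty":0,"tz":0,"yaw":8,"claw":3.4},{"tx":0,"ty":0,"tz":0,"yaw":8,"claw":3.4},{"tx":0,"ty":0,"tz":0,"yaw":8,"claw":3.4},{"tx":0,"ty":0,"tz":0,"yaw":8,"claw":3.4},{"tx":0,"ty":0,"tz":0,"yaw":8,"claw":3.4},{"tx":0,"ty":0,"tz":0,"yaw":8,"claw":3.4},{"tx":0,"ty":0,"tz":0,"yaw":0,"claw":3.4}]'

```text
time_s: 12.25
position: [0.5794, 0.1025, 0.1276]
tool_rot: [[-1.0, -0.016, 0.0], [-0.016, 1.0, -0.001], [-0.0, -0.001, -1.0]]
ft_force: [0.6, -3.1, -0.9]
grip_width: 0.0377
gripper_force: 71.5
```

```bash
python3 -c "
from h import *
o=env.observe();print(o['wrist_torque'],o['ft_force'],o['position'],o['q'],o['grip_width'])"
```

```text
[-0.25254714 -0.0782597   0.47192778] [ 0.57892093 -3.11622337 -0.85581658] [0.57940222 0.10251274 0.12758855] [-1.47284055e+00  3.19540071e+01  7.86236933e+01 -3.30309968e-02
  6.93967293e+01 -9.23935410e+01] 0.03772702269280895
```

Emit:
servo_tool --steps '[{"tx":0,"ty":0,"tz":0,"yaw":0,"claw":6},{"tx":0,"ty":0,"tz":0,"yaw":0,"claw":6},{"tx":0,"ty":0,"tz":0,"yaw":0,"claw":6},{"tx":0,"ty":0,"tz":3,"yaw":0,"claw":6},{"tx":0,"ty":0,"tz":4,"yaw":-8,"claw":6},{"tx":0,"ty":0,"tz":4,"yaw":-8,"claw":6},{"tx":0,"ty":0,"tz":4,"yaw":-8,"claw":6},{"tx":-0.2,"ty":-1.2,"tz":0,"yaw":-8,"claw":6},{"tx":-0.2,"ty":-1.2,"tz":0,"yaw":-8,"claw":6},{"tx":-0.2,"ty":-1.2,"tz":0,"yaw":-8,"claw":6},{"tx":-0.2,"ty":-1.2,"tz":0,"yaw":-8,"claw":6},{"tx":-0.2,"ty":-1.2,"tz":0,"yaw":-8,"claw":6},{"tx":-0.2,"ty":-1.2,"tz":0,"yaw":-8,"claw":6},{"tx":-0.1,"ty":-1,"tz":0,"yaw":-8,"claw":6},{"tx":-0.1,"ty":-1,"tz":0,"yaw":-8,"claw":6},{"tx":0,"ty":0,"tz":-3,"yaw":-8,"claw":6},{"tx":0,"ty":0,"tz":-3,"yaw":-4,"claw":6},{"tx":0,"ty":0,"tz":-2.8,"yaw":0,"claw":6},{"tx":0,"ty":0,"tz":0,"yaw":0,"claw":6},{"tx":0,"ty":0,"tz":0,"yaw":0,"claw":6}]'

```text
time_s: 14.25
position: [0.5656, 0.0109, 0.1903]
tool_rot: [[0.159, 0.987, 0.0], [0.987, -0.159, -0.0], [0.0, 0.0, -1.0]]
ft_force: [0.5, 0.1, 0.6]
grip_width: 0.0599
gripper_force: 0.0
```

Emit:
servo_tool --steps '[{"tx":0,"ty":0,"tz":-0.4,"yaw":0,"claw":6},{"tx":0,"ty":0,"tz":0,"yaw":0,"claw":2.2},{"tx":0,"ty":0,"tz":0,"yaw":0,"claw":2.2},{"tx":0,"ty":0,"tz":0,"yaw":0,"claw":2.2},{"tx":0,"ty":0,"tz":0,"yaw":0,"claw":2.2},{"tx":-0.1,"ty":-0.65,"tz":0.61,"yaw":0,"claw":2.2},{"tx":-0.11,"ty":-0.71,"tz":0.55,"yaw":0,"claw":2.2},{"tx":-0.12,"ty":-0.76,"tz":0.47,"yaw":0,"claw":2.2},{"tx":-0.12,"ty":-0.8,"tz":0.39,"yaw":0,"claw":2.2},{"tx":0,"ty":0,"tz":0,"yaw":0,"claw":2.2}]' --newtons 20

```text
time_s: 15.25
position: [0.5608, -0.0197, 0.2062]
tool_rot: [[0.16, 0.987, 0.001], [0.987, -0.16, -0.001], [-0.001, 0.001, -1.0]]
ft_force: [3.2, -0.7, -0.0]
grip_width: 0.0243
gripper_force: 20.0
```

```bash
python3 -c "
from h import *
ft(6)"
```

```text
t 15.55 pos [ 0.561  -0.0183  0.2056] R 0.0893 th 0.511 F [ 4.14 -0.75 -0.31] sd [0.51 0.68 0.23] Ftan(resist) 0.01 Frad -0.33 w 0.024376125765234805
```

Emit:
servo_tool --steps '[{"tx":-0.06,"ty":-0.42,"tz":0.16,"yaw":0,"claw":2.2},{"tx":-0.06,"ty":-0.42,"tz":0.16,"yaw":0,"claw":2.2},{"tx":0,"ty":0,"tz":0,"yaw":0,"claw":2.2}]'

```text
time_s: 15.85
position: [0.5597, -0.0268, 0.2088]
tool_rot: [[0.159, 0.987, 0.0], [0.987, -0.159, 0.0], [0.0, 0.0, -1.0]]
ft_force: [4.8, -1.3, -1.6]
grip_width: 0.0244
gripper_force: 20.0
```

```bash
python3 -c "
from h import *
ft(8)"
```

```text
t 16.25 pos [ 0.5597 -0.0266  0.2087] R 0.0894 th 0.611 F [ 4.99 -1.65 -1.47] sd [0.44 0.5  0.43] Ftan(resist) -0.42 Frad -1.66 w 0.024627199892177508
```

Emit:
servo_tool --steps '[{"tx":-0.03,"ty":-0.43,"tz":0.1,"yaw":0,"claw":2.2},{"tx":-0.03,"ty":-0.43,"tz":0.1,"yaw":0,"claw":2.2},{"tx":-0.06,"ty":-0.44,"tz":0.07,"yaw":0,"claw":2.2},{"tx":-0.06,"ty":-0.44,"tz":0.07,"yaw":0,"claw":2.2},{"tx":0,"ty":0,"tz":0,"yaw":0,"claw":2.2}]'

```text
time_s: 16.75
position: [0.5571, -0.0447, 0.212]
tool_rot: [[0.16, 0.987, -0.002], [0.987, -0.16, 0.0], [-0.0, -0.002, -1.0]]
ft_force: [-1.9, -0.3, 0.0]
grip_width: 0.0245
gripper_force: 20.0
```

```bash
python3 -c "
from h import *
ft(8)"
```

```text
t 17.15 pos [ 0.5573 -0.044   0.212 ] R 0.0893 th 0.811 F [-2.89  0.53 -0.27] sd [0.82 0.55 0.45] Ftan(resist) 0.11 Frad -0.26 w 0.02419507308466193
```

Emit:
servo_tool --steps '[{"tx":-0.06,"ty":-0.44,"tz":0.02,"yaw":0,"claw":2.2},{"tx":-0.06,"ty":-0.44,"tz":0.02,"yaw":0,"claw":2.2},{"tx":0,"ty":0,"tz":0,"yaw":0,"claw":2.2}]'

```text
time_s: 17.45
position: [0.556, -0.0533, 0.2124]
tool_rot: [[0.159, 0.987, -0.002], [0.987, -0.159, 0.0], [0.0, -0.002, -1.0]]
ft_force: [-5.9, 1.0, -1.3]
grip_width: 0.0245
gripper_force: 20.1
```

```bash
python3 -c "
from h import *
ft(8)"
```

```text
t 17.85 pos [ 0.556  -0.053   0.2124] R 0.0894 th 0.914 F [-6.07  0.51 -0.32] sd [0.48 0.4  0.45] Ftan(resist) -0.42 Frad -0.31 w 0.02452640566241406
```

Emit:
servo_tool --steps '[{"tx":-0.06,"ty":-0.44,"tz":-0.02,"yaw":0,"claw":2.2},{"tx":-0.06,"ty":-0.44,"tz":-0.02,"yaw":0,"claw":2.2},{"tx":0,"ty":0,"tz":0,"yaw":0,"claw":2.2}]'

```text
time_s: 18.15
position: [0.5546, -0.0619, 0.212]
tool_rot: [[0.159, 0.987, -0.002], [0.987, -0.159, 0.001], [0.0, -0.002, -1.0]]
ft_force: [-5.6, 1.8, 0.4]
grip_width: 0.0244
gripper_force: 20.2
```

```bash
python3 -c "
from h import *
ft(8)"
```

```text
t 18.55 pos [ 0.5547 -0.0616  0.212 ] R 0.0896 th 1.011 F [-6.45  1.57  0.15] sd [0.49 0.48 0.5 ] Ftan(resist) 0.59 Frad 0.09 w 0.02455819873251599
```

Emit:
servo_tool --steps '[{"tx":-0.1,"ty":-0.44,"tz":-0.06,"yaw":0,"claw":2.2},{"tx":-0.1,"ty":-0.44,"tz":-0.06,"yaw":0,"claw":2.2},{"tx":0,"ty":0,"tz":0,"yaw":0,"claw":2.2}]'

```text
time_s: 18.85
position: [0.5532, -0.0708, 0.2108]
tool_rot: [[0.159, 0.987, -0.001], [0.987, -0.159, 0.0], [0.0, -0.001, -1.0]]
ft_force: [-3.8, 2.3, -0.9]
grip_width: 0.0245
gripper_force: 20.1
```

```bash
python3 -c "
from h import *
ft(8)"
```

```text
t 19.25 pos [ 0.5533 -0.0704  0.2109] R 0.0899 th 1.111 F [-3.86  2.31 -0.96] sd [0.52 0.62 0.48] Ftan(resist) 1.46 Frad -1.3 w 0.02425801441350932
```

Emit:
servo_tool --steps '[{"tx":-0.07,"ty":-0.43,"tz":-0.11,"yaw":0,"claw":2.2},{"tx":-0.07,"ty":-0.43,"tz":-0.11,"yaw":0,"claw":2.2},{"tx":0,"ty":0,"tz":0,"yaw":0,"claw":2.2}]'

```text
time_s: 19.55
position: [0.5519, -0.0793, 0.2089]
tool_rot: [[0.159, 0.987, -0.0], [0.987, -0.159, 0.0], [0.0, -0.0, -1.0]]
ft_force: [-4.8, 2.6, 0.2]
grip_width: 0.0243
gripper_force: 20.2
```

```bash
python3 -c "
from h import *
ft(8)"
```

```text
t 19.95 pos [ 0.5519 -0.079   0.209 ] R 0.0903 th 1.21 F [-4.48  2.72  0.12] sd [0.36 0.46 0.26] Ftan(resist) 1.95 Frad -0.5 w 0.024288180085615674
```

Emit:
servo_tool --steps '[{"tx":0.02,"ty":0.43,"tz":0.11,"yaw":0,"claw":2.2},{"tx":0.02,"ty":0.43,"tz":0.11,"yaw":0,"claw":2.2},{"tx":0,"ty":0,"tz":0,"yaw":0,"claw":2.2}]'

```text
time_s: 20.25
position: [0.5531, -0.07, 0.211]
tool_rot: [[0.158, 0.987, 0.002], [0.987, -0.158, -0.0], [0.0, 0.002, -1.0]]
ft_force: [2.7, 2.0, -5.6]
grip_width: 0.0244
gripper_force: 20.2
```

```bash
python3 -c "
from h import *
ft(8)"
```

```text
t 20.65 pos [ 0.5529 -0.0707  0.211 ] R 0.09 th 1.115 F [ 4.88  2.19 -5.93] sd [0.86 0.46 0.83] Ftan(resist) 1.58 Frad -6.42 w 0.024251407500255655
```

Emit:
servo_tool --steps '[{"tx":0.07,"ty":0.44,"tz":0.06,"yaw":0,"claw":2.2},{"tx":0.07,"ty":0.44,"tz":0.06,"yaw":0,"claw":2.2},{"tx":0,"ty":0,"tz":0,"yaw":0,"claw":2.2}]'

```text
time_s: 20.95
position: [0.5543, -0.0616, 0.2122]
tool_rot: [[0.159, 0.987, 0.001], [0.987, -0.159, -0.001], [-0.001, 0.001, -1.0]]
ft_force: [5.2, -0.6, -6.6]
grip_width: 0.0245
gripper_force: 20.2
```

```bash
python3 -c "
from h import *
ft(8)"
```

```text
t 21.35 pos [ 0.5542 -0.0619  0.2122] R 0.0898 th 1.015 F [ 5.66 -0.16 -7.47] sd [0.74 0.52 0.15] Ftan(resist) -0.16 Frad -7.5 w 0.024363241964653393
```

Emit:
servo_tool --steps '[{"tx":0.07,"ty":0.44,"tz":0.02,"yaw":0,"claw":2.2},{"tx":0.07,"ty":0.44,"tz":0.02,"yaw":0,"claw":2.2},{"tx":0,"ty":0,"tz":0,"yaw":0,"claw":2.2}]'

```text
time_s: 21.65
position: [0.5557, -0.0527, 0.213]
tool_rot: [[0.159, 0.987, 0.001], [0.987, -0.159, -0.001], [-0.001, 0.002, -1.0]]
ft_force: [4.9, -1.8, -4.1]
grip_width: 0.0249
gripper_force: 20.1
```

```bash
python3 -c "
from h import *
ft(8)"
```

```text
t 22.05 pos [ 0.5556 -0.053   0.2129] R 0.0899 th 0.914 F [ 5.13 -1.39 -5.05] sd [0.46 0.5  0.43] Ftan(resist) -0.66 Frad -5.04 w 0.024356216268235125
```

Emit:
servo_tool --steps '[{"tx":0.07,"ty":0.44,"tz":-0.02,"yaw":0,"claw":2.2},{"tx":0.07,"ty":0.44,"tz":-0.02,"yaw":0,"claw":2.2},{"tx":0,"ty":0,"tz":0,"yaw":0,"claw":2.2}]'

```text
time_s: 22.35
position: [0.557, -0.0437, 0.2127]
tool_rot: [[0.158, 0.987, 0.002], [0.987, -0.158, -0.001], [-0.001, 0.002, -1.0]]
ft_force: [5.8, -1.9, -2.3]
grip_width: 0.0241
gripper_force: 20.1
```

```bash
python3 -c "
from h import *
ft(8)"
```

```text
t 22.75 pos [ 0.557  -0.044   0.2127] R 0.09 th 0.813 F [ 4.5  -1.67 -3.28] sd [0.37 0.58 0.51] Ftan(resist) -0.67 Frad -3.35 w 0.02435027818391124
```

Emit:
servo_tool --steps '[{"tx":-0.09,"ty":-0.8,"tz":0,"yaw":0,"claw":2.2},{"tx":-0.12,"ty":-0.89,"tz":-0.05,"yaw":0,"claw":2.2},{"tx":-0.14,"ty":-0.88,"tz":-0.13,"yaw":0,"claw":2.2},{"tx":-0.13,"ty":-0.86,"tz":-0.22,"yaw":0,"claw":2.2},{"tx":-0.13,"ty":-0.83,"tz":-0.31,"yaw":0,"claw":2.2},{"tx":-0.12,"ty":-0.8,"tz":-0.39,"yaw":0,"claw":2.2},{"tx":-0.12,"ty":-0.76,"tz":-0.47,"yaw":0,"claw":2.2},{"tx":0,"ty":0,"tz":0,"yaw":0,"claw":2.2}]' --newtons 30

```text
time_s: 23.55
position: [0.548, -0.1035, 0.197]
tool_rot: [[0.16, 0.987, 0.001], [0.987, -0.16, -0.0], [-0.0, 0.001, -1.0]]
ft_force: [0.8, 0.9, 5.3]
grip_width: 0.0241
gripper_force: 29.5
```

```bash
python3 -c "
from h import *
ft(4)"
```

```text
t 23.75 pos [ 0.5481 -0.1028  0.1973] R 0.0905 th 1.507 F [0.74 0.63 5.28] sd [0.3  0.37 0.38] Ftan(resist) 3.61 Frad 3.92 w 0.024029587260040886
```

Emit:
servo_tool --steps '[{"tx":-0.11,"ty":-0.73,"tz":-0.53,"yaw":0,"claw":2.2},{"tx":-0.1,"ty":-0.66,"tz":-0.61,"yaw":0,"claw":2.2},{"tx":-0.09,"ty":-0.59,"tz":-0.67,"yaw":0,"claw":2.2},{"tx":-0.08,"ty":-0.52,"tz":-0.72,"yaw":0,"claw":2.2},{"tx":-0.07,"ty":-0.45,"tz":-0.78,"yaw":0,"claw":2.2},{"tx":-0.06,"ty":-0.37,"tz":-0.82,"yaw":0,"claw":2.2},{"tx":0,"ty":0,"tz":0,"yaw":0,"claw":2.2}]'

```text
time_s: 24.45
position: [0.5426, -0.1378, 0.1555]
tool_rot: [[0.16, 0.987, -0.0], [0.987, -0.16, -0.003], [-0.003, 0.0, -1.0]]
ft_force: [-1.0, -6.9, 6.9]
grip_width: 0.0237
gripper_force: 34.1
```

```bash
python3 -c "
from h import *
ft(4)"
```

```text
t 24.65 pos [ 0.5427 -0.1375  0.1561] R 0.0928 th 2.106 F [-1.62 -7.32  6.54] sd [0.55 0.4  0.59] Ftan(resist) 3.44 Frad 9.32 w 0.02395389624165913
```

Run:
```python
from h import *
a=env.get_image("scene")[0];b=env.get_image("top")[0]
cv2.imwrite("pics/s3.png",np.hstack([cv2.resize(x[130:290,190:350,::-1],(400,400)) for x in(a,b)]))
```

```text
(no output)
```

View pics/s3.png

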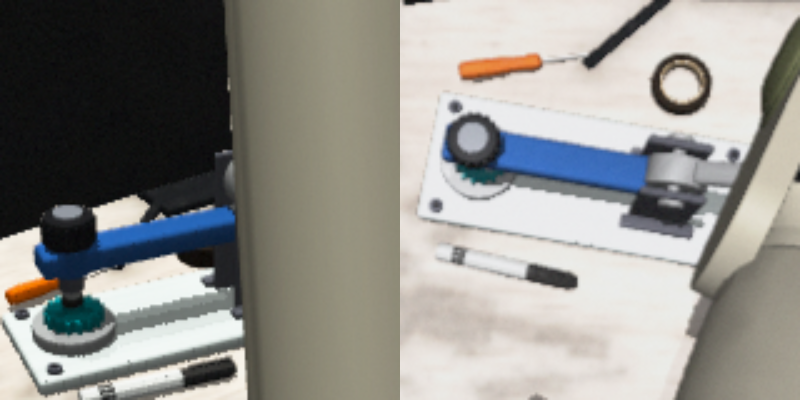

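Emit:
servo_tool --steps '[{"tx":-0.04,"ty":-0.22,"tz":-0.4,"yaw":0,"claw":2.2},{"tx":-0.02,"ty":-0.14,"tz":-0.4,"yaw":0,"claw":2.2},{"tx":-0.02,"ty":-0.1,"tz":-0.35,"yaw":0,"claw":2.2},{"tx":0,"ty":0,"tz":0,"yaw":0,"claw":2.2}]'

```text
time_s: 25.15
position: [0.542, -0.1421, 0.1442]
tool_rot: [[0.16, 0.987, 0.001], [0.987, -0.16, -0.003], [-0.003, 0.001, -1.0]]
ft_force: [-0.9, -6.7, 5.5]
grip_width: 0.0236
gripper_force: 37.5
```

```bash
python3 -c "
from h import *
ft(4)"
```

```text
t 25.35 pos [ 0.5421 -0.142   0.1445] R 0.0938 th 2.24 F [-1.26 -6.85  4.24] sd [0.23 0.56 0.53] Ftan(resist) 2.53 Frad 7.75 w 0.023799649872369252
```

Emit:
servo_tool --steps '[{"tx":0.03,"ty":0.2,"tz":-0.2,"yaw":0,"claw":2.2},{"tx":0.02,"ty":0.15,"tz":-0.2,"yaw":0,"claw":2.2},{"tx":0,"ty":0,"tz":0,"yaw":0,"claw":2.2}]'

```text
time_s: 25.65
position: [0.5423, -0.1418, 0.1416]
tool_rot: [[0.16, 0.987, 0.001], [0.987, -0.16, -0.01], [-0.01, 0.002, -1.0]]
ft_force: [-9.1, -23.5, 10.5]
grip_width: 0.0232
gripper_force: 39.7
```

```bash
python3 -c "
from h import *
ft(4)"
```

```text
t 25.85 pos [ 0.5423 -0.1418  0.1416] R 0.0929 th 2.27 F [ -8.45 -23.57  10.66] sd [0.29 0.45 0.32] Ftan(resist) 5.54 Frad 26.22 w 0.02341405518521622
```

Emit:
servo_tool --steps '[{"tx":-0.07,"ty":-0.25,"tz":0,"yaw":0,"claw":2.2},{"tx":-0.07,"ty":-0.2,"tz":0,"yaw":0,"claw":2.2},{"tx":0,"ty":0,"tz":-0.1,"yaw":0,"claw":2.2},{"tx":0,"ty":0,"tz":0,"yaw":0,"claw":2.2}]'

```text
time_s: 26.25
position: [0.5418, -0.1428, 0.1395]
tool_rot: [[0.159, 0.987, 0.002], [0.987, -0.159, -0.003], [-0.003, 0.003, -1.0]]
ft_force: [2.8, -7.2, 2.8]
grip_width: 0.0234
gripper_force: 39.6
```

```bash
python3 -c "
from h import *
ft(4)"
```

```text
t 26.45 pos [ 0.5418 -0.1428  0.1395] R 0.0936 th 2.294 F [ 2.5  -7.42  3.3 ] sd [0.35 0.57 0.23] Ftan(resist) 2.02 Frad 7.42 w 0.023285957511586478
```

Emit:
servo_tool --steps '[{"tx":0,"ty":0,"tz":0,"yaw":0,"claw":4},{"tx":0,"ty":0,"tz":0,"yaw":0,"claw":6},{"tx":0,"ty":0,"tz":0,"yaw":0,"claw":6},{"tx":0,"ty":0,"tz":0,"yaw":0,"claw":6},{"tx":0,"ty":0,"tz":3,"yaw":0,"claw":6},{"tx":0,"ty":0,"tz":4,"yaw":0,"claw":6},{"tx":0,"ty":0,"tz":4,"yaw":0,"claw":6},{"tx":-2,"ty":-4,"tz":0,"yaw":0,"claw":6},{"tx":-2,"ty":-4,"tz":0,"yaw":0,"claw":6},{"tx":-2,"ty":-4,"tz":0,"yaw":0,"claw":6},{"tx":-2,"ty":-4,"tz":0,"yaw":0,"claw":6},{"tx":-2,"ty":-4,"tz":0,"yaw":0,"claw":6},{"tx":-2,"ty":-4,"tz":0,"yaw":0,"claw":6},{"tx":-2,"ty":-4,"tz":0,"yaw":0,"claw":6}]'

```text
time_s: 27.85
position: [0.4001, -0.4224, 0.2486]
tool_rot: [[0.159, 0.987, -0.0], [0.987, -0.159, 0.0], [0.0, -0.0, -1.0]]
ft_force: [1.9, 0.2, 0.2]
grip_width: 0.0599
gripper_force: 0.0
```

Run:
```python
from h import *
from scipy.optimize import least_squares
a,_,Wa=grab("scene");b,_,Wb=grab("top")
for im,W in((a,Wa),(b,Wb)):
    i=im.astype(int);q=(i[...,0]>110)&(i[...,1]<70)&(i[...,2]<70)&(abs(W[...,0]-.545)<.04)&(W[...,1]>-.18)&(W[...,1]<.06)&(W[...,2]>.1)
    p=W[q];p=p[np.linalg.norm(p-np.median(p,0),axis=1)<.02]
    x=least_squares(lambda x:np.linalg.norm(p-x,axis=1)-.013,np.median(p,0)-[0,0,.01],loss="soft_l1",f_scale=.002).x
    r=x-[.5562,-.0518,.123];y=r@[.1518,.9884,0];print(len(p),x,"th",.9-np.arctan2(y,r[2]),np.hypot(y,r[2]))
cv2.imwrite("pics/s4.png",np.hstack([cv2.resize(x[130:290,190:350,::-1],(400,400)) for x in(a,b)]))
```

```text
71 [ 0.54221083 -0.1342315   0.15726837] th 2.0817723960433754 0.09034981863738539
128 [ 0.54422916 -0.13317991  0.15544709] th 2.095058688375059 0.0884216197146815
```

View pics/s4.png

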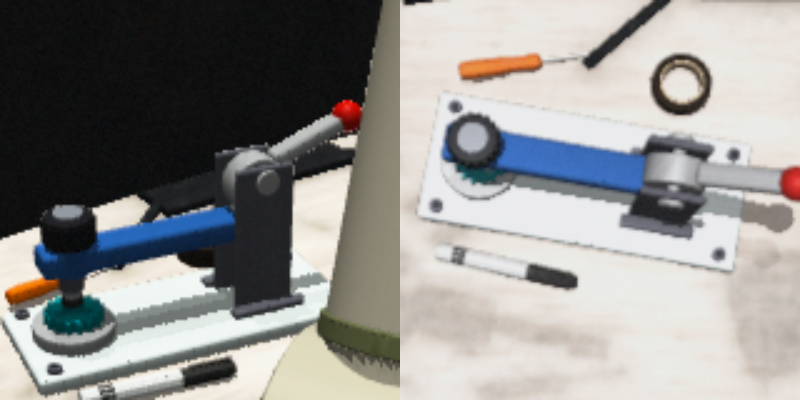

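The lever rests near 2.08 rad and the ball has slipped out of the pads. It isn't fully over yet, so I'll press the ball down from above with the fingers shut.

Emit:
servo_tool --steps '[{"tx":1.8,"ty":3.6,"tz":0,"yaw":0,"claw":0},{"tx":1.8,"ty":3.6,"tz":0,"yaw":0,"claw":0},{"tx":1.8,"ty":3.6,"tz":0,"yaw":0,"claw":0},{"tx":1.8,"ty":3.6,"tz":0,"yaw":0,"claw":0},{"tx":1.8,"ty":3.6,"tz":0,"yaw":0,"claw":0},{"tx":1.8,"ty":3.6,"tz":0,"yaw":0,"claw":0},{"tx":1.8,"ty":3.6,"tz":0,"yaw":0,"claw":0},{"tx":1.75,"ty":3.5,"tz":0,"yaw":0,"claw":0},{"tx":0,"ty":0,"tz":-2.5,"yaw":0,"claw":0},{"tx":0,"ty":0,"tz":-2.5,"yaw":0,"claw":0},{"tx":0,"ty":0,"tz":0,"yaw":0,"claw":0},{"tx":0,"ty":0,"tz":0,"yaw":0,"claw":0}]' --newtons 20

```text
time_s: 29.15
position: [0.5449, -0.1339, 0.1993]
tool_rot: [[0.159, 0.987, -0.0], [0.987, -0.159, 0.0], [0.0, -0.0, -1.0]]
ft_force: [0.8, 0.1, 1.3]
grip_width: 0.0002
gripper_force: 0.0
```

Now I'll press down gently, to a tip height of about 0.161.

Emit:
servo_tool --steps '[{"tx":-0.1,"ty":-0.1,"tz":-0.5,"yaw":0,"claw":0},{"tx":0,"ty":0,"tz":-0.5,"yaw":0,"claw":0},{"tx":0,"ty":-0.1,"tz":-0.4,"yaw":0,"claw":0},{"tx":0,"ty":-0.1,"tz":-0.3,"yaw":0,"claw":0},{"tx":0,"ty":0,"tz":0,"yaw":0,"claw":0}]'

```text
time_s: 29.65
position: [0.5436, -0.1373, 0.1813]
tool_rot: [[0.159, 0.987, -0.001], [0.987, -0.159, 0.0], [0.0, -0.001, -1.0]]
ft_force: [-0.2, 0.7, -0.8]
grip_width: -0.0
gripper_force: 0.0
```

Emit:
servo_tool --steps '[{"tx":0,"ty":0,"tz":-0.3,"yaw":0,"claw":0},{"tx":0,"ty":0,"tz":-0.3,"yaw":0,"claw":0},{"tx":0,"ty":0,"tz":0,"yaw":0,"claw":0}]'

```text
time_s: 29.95
position: [0.5442, -0.1374, 0.1787]
tool_rot: [[0.159, 0.987, 0.003], [0.987, -0.159, -0.002], [-0.001, 0.004, -1.0]]
ft_force: [-4.9, 1.8, 20.7]
grip_width: -0.0
gripper_force: 10.4
```

```bash
cat > ball.py <<'E'
from h import *
from scipy.optimize import least_squares
def ball():
    for n in("scene","top"):
        im,_,W=grab(n)
        i=im.astype(int);q=(i[...,0]>110)&(i[...,1]<70)&(i[...,2]<70)&(abs(W[...,0]-.545)<.04)&(W[...,1]>-.18)&(W[...,1]<.06)&(W[...,2]>.1)
        p=W[q]
        if len(p)<8: print(n,len(p)); continue
        p=p[np.linalg.norm(p-np.median(p,0),axis=1)<.02]
        x=least_squares(lambda x:np.linalg.norm(p-x,axis=1)-.013,np.median(p,0)-[0,0,.01],loss="soft_l1",f_scale=.002).x
        r=x-[.5562,-.0518,.123];y=r@[.1518,.9884,0];print(n,len(p),x,"th",.9-np.arctan2(y,r[2]),np.hypot(y,r[2]))
E
python3 -c "
from ball import *
ball();ft(3)"
```

```text
scene 0
top 0
t 30.2 pos [ 0.5442 -0.1374  0.1787] R 0.1028 th 1.898 F [-6.12  1.85 21.  ] sd [0.44 0.47 0.19] Ftan(resist) 18.14 Frad 10.62 w -0.00021130750433706196
```

Emit:
servo_tool --steps '[{"tx":0,"ty":0,"tz":2,"yaw":0,"claw":0},{"tx":0,"ty":0,"tz":4,"yaw":0,"claw":0},{"tx":0,"ty":0,"tz":4,"yaw":0,"claw":0},{"tx":-2,"ty":-4,"tz":0,"yaw":0,"claw":0},{"tx":-2,"ty":-4,"tz":0,"yaw":0,"claw":0},{"tx":-2,"ty":-4,"tz":0,"yaw":0,"claw":0},{"tx":-2,"ty":-4,"tz":0,"yaw":0,"claw":0},{"tx":-2,"ty":-4,"tz":0,"yaw":0,"claw":0},{"tx":-2,"ty":-4,"tz":0,"yaw":0,"claw":0},{"tx":-2,"ty":-4,"tz":0,"yaw":0,"claw":0},{"tx":0,"ty":0,"tz":0,"yaw":0,"claw":0}]'

```text
time_s: 31.3
position: [0.4013, -0.4212, 0.2749]
tool_rot: [[0.164, 0.986, -0.001], [0.986, -0.164, -0.0], [-0.0, -0.001, -1.0]]
ft_force: [-0.1, 0.1, -0.9]
grip_width: -0.0001
gripper_force: 0.0
```

```bash
python3 -c "
from ball import *
ball()
a=env.get_image('scene')[0];b=env.get_image('top')[0]
cv2.imwrite('pics/s5.png',np.hstack([cv2.resize(x[130:290,190:350,::-1],(400,400)) for x in(a,b)]))"
```

```text
scene 54 [ 0.54115427 -0.13781157  0.1491414 ] th 2.179843344512894 0.09112778960664288
top 123 [ 0.54383493 -0.13575372  0.14688535] th 2.196417553948603 0.08815440529100164
```

View pics/s5.png

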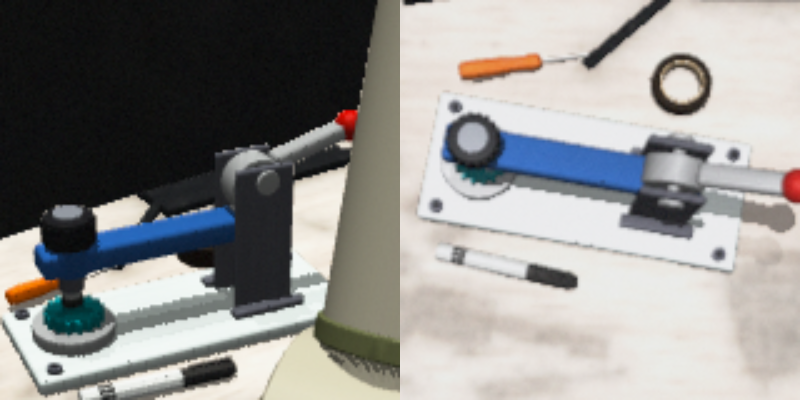

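The lever is at its stop (2.2 rad) and stays there. The gear sits in place under the foot, the other items look untouched, and the arm is clear.

```bash
python3 -c "
from rig import env
print(env.close_job())"
```

```text
the job is handed in; nothing more can be done
None
```

I turned the nut 1.75 rad looser, so the lever now bites at about upright (felt at 0.90–0.93 rad). I flipped it to its stop, pressing the ball down at the end after it slipped from the fingers; the lever holds there with the gear in place. The clamping force can't be measured directly, but I estimate 77–83 N; the job was handed in at about 31 s.

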